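# Put the cordless lamp on charge

## Robot

A 6-joint arm with a two-finger parallel gripper is mounted at the origin on the work surface. World frame = base frame: x ahead of the robot, y to its left, z up, the work surface at z = 0. Lengths are in m, angles in rad, forces in N, time in s.
With the tool pointing down it reaches from about 0.325 to 0.875 m from the base axis. Payload 4.4 kg.
Tool frame: the origin (TCP) lies midway between the tips of the shut fingers; the grasp point (between the pads) lies bot.grip_depth behind it (bot.grip_depth is the distance from the TCP to the grasp point, in m); z points along the fingers, y is the line along which they close (so a half turn about z gives the same grasp; the last joint's range is limited). The gripper opens to 85 mm and grips with 20 to 120 N. Pads are 22 mm wide; open, the fingers measure 114 mm over their backs; the gripper's body (76 mm by 85 mm) begins 54 mm behind the grasp point. The pads swing forward as they close: fully open they stand 13 mm farther back than shut.
Start: joints at [1.101, 0.207, 1.542, -0, 1.393, -0.15], TCP at [0.181, 0.546, 0.231] pointing down, gripper open.
Joint ranges: [-2.73, 2.73], [-0.86, 2.22], [0.23, 2.46], [-1.11, 4.25], [0.08, 2.63], [-2.82, 2.82]. Speed limits (rad/s): [2.79, 2.79, 3.14, 3.14, 3.14, 3.14].

## Interface

Orientations are given as [roll, pitch, yaw] about the fixed x, y, z axes, in that order (R = Rz(yaw) Ry(pitch) Rx(roll)).
In Python, from workcell import get_state, eyes, workorder, bot gives the robot as it stands.
- The arm moves only by the tool step_arm, never from a script. Its argument "motion" is text: rows parted by semicolons, each of 5 numbers parted by spaces: the opening, from -1 (shut) to 1 (fully open), then the shift along the tool's x, y, z as a fraction of full scale, then the turn about the tool's z as a fraction of full scale. In form: claw dx dy dz twist; .... A call has 1 to 12 rows; each row shifts and turns the commanded pose from where the row before left it, along the tool's axes as they then stand; what a row does not reach is not made up. Full scale, the value 1, is 50 mm for a shift and 4 degrees for a turn. A row lasts 1/10 s, in which the tool goes at most 50 mm and 8.59 degrees, less where a joint would pass 70% of its speed; a pose out of reach is approached as far as the arm can. A call with a number of a shift or a turn outside -1 to 1 is refused whole. A call with a gripper value outside its range is refused whole. The fingers move at their own pace and stop on an object; "squeeze" is the grip in N (left out, the last holds). Time passes only in rows, so rows that do not move let the fingers close. It gives the time, the measured TCP pose, the force, the opening and the grip force at its end, in the units of the state.
- get_state(): the state, without advancing time (a new reading comes with each control period).
- eyes.capture(name): name is "scene" or "top"; returns the picture (400x640x3 uint8, blue, green, red); there is no depth.
- eyes.camera_params(name): a dict with "fx", "fy", "cx", "cy" (pixels), "R" (3x3) and "t" (3): a world point X has camera coordinates R X + t. Camera axes: x right, y down, z forward; pixel columns grow to the right and rows downward; lengths in m; the calibration is good to about 2 mm. A picture is of the moment at which its call begins. camera_params takes no time and is no camera call.
- workorder.job_done(): hands the job in; it is judged then, once.
The state is a dict: "time": time; "qpos": joint angles; "dq": joint speeds; "effort": joint torques, N m; "eef_pos": TCP position; "tcp_rot": TCP orientation; "wrist_force": force on the tool from outside, world axes, zero at the start; "torque": the same for the moment, N m; "opening": opening from 0.0 (shut) to 1.0 (fully open); "finger_force": force on a finger pad.
Only numpy, scipy, OpenCV 4.12 (cv2) and the standard library are available. Lean on these libraries where they do the work, as an engineer would, in place of code of your own. Each camera call takes 0.05 s, during which the arm holds its last target. There are 200 camera calls.

## Task

Put the lamp on charge: flip the switch on its base over to off, then set the lamp down gently and squarely on the charging station's lamp-shaped rubber pad, switch end over the pad's narrow end, and let go of it. Once it stands there, flip the station's own switch over to on. Both switches now stand at the other side from where they should end; leave the cups and the strainer on the tray where they are.

Things in the scene. Friction and masses are not known exactly. Their poses are not given: they have to be found in the camera images.
- lamp: Loose cordless lamp, 0.85 kg, on the tray. Aluminium base: disc 124 mm across, 42 mm high, with a tongue 60 mm wide, 36 mm high, reaching 128 mm from the disc's axis. Above: frosted-glass drum 88 mm across up to 125 mm, cap 80 mm across up to 133 mm, dark carrying handle on top. Origin: centre of the disc's underside; z up, -x along the tongue, y along the handle bar.
- lamp_handle (a point): Centre of the lamp's handle bar, 166 mm above the lamp's underside, on the disc's axis; the bar is straight, 98 mm long, 14 mm wide, 12 mm high, on two posts 86 mm apart, with 27 mm free under it. The lamp hangs nearly level from it. Axes as the lamp's: the bar runs along y.
- lamp_front (a point): Point under the lamp's tongue, on its underside, 115 mm from the disc's axis; axes as the lamp's.
- lamp_switch (a joint): Black lever on the lamp's tongue: stem 9 mm thick, flat paddle head 10 mm thick (along the swing), 20 mm wide, 26 mm high; 52 mm from pivot to top. Swings crosswise to the tongue. 0 rad = on, leaning 24 degrees to the lamp's +y; 0.84 = off, leaning 24 degrees to its -y. Snaps over once past upright (0.42); needs about 1 N at the head, which the standing lamp bears; hard shoves slide it.
- lamp_switch_pivot (a point): Pivot of the lamp's lever, on the tongue's middle line, 100 mm from the disc's axis and 40 mm above the lamp's underside; axes as the lamp's.
- station: Charging station, fixed: grey slab 210 mm (x) by 230 mm (y), 14 mm high, with a dark rubber pad of the lamp base's outline (disc 132 mm across, tongue 68 mm wide to 132 mm from the disc's axis), top 18 mm above the bar, and at its -x -y corner a switch housing 78 by 56 mm, 46 mm high. Origin: centre of its underside. z up; the pad's tongue points to -x.
- station_spot (a point): Centre of the pad's disc, on the pad's top (where the lamp's origin goes), 35 mm in x and 40 mm in y from the station's origin; axes as the station's. The lamp stands right when its x and y axes point as these do.
- station_front (a point): Point on top of the pad's tongue, 115 mm from the centre of the pad's disc (where lamp_front goes).
- station_switch (a joint): The station's toggle lever, on the switch housing; same size, lean, swing and spring as the lamp's lever, but swinging along the station's x axis. 0 rad = off, leaning 24 degrees to the station's -x; 0.84 rad = on, leaning 24 degrees to the station's +x.
- station_switch_pivot (a point): Pivot of the station's lever, 50 mm above the bar, 45 mm to -x and 82 mm to -y from the station's origin; axes as the station's.
- tray: Bamboo tray, fixed, 340 mm (x) by 330 mm (y), floor 8 mm above the bar, rim 24 mm high, with a 45 mm high grip at each x end. Origin: centre of its underside.
- cup_a: White espresso cup with handle, loose on the tray, 62 mm across and 56 mm high. Origin: centre of its underside.
- cup_b: A second such espresso cup on the tray. Origin: centre of its underside.
- strainer: Steel tea strainer, loose on the tray, a bowl 60 mm across and 26 mm high with a handle reaching 75 mm from its middle. Origin: centre of its underside.

How it is judged:
By the outcome, as a careful person would: the job done as asked, in the order asked, and still so for the second after the job is handed in, with the robot touching nothing.
It also fails if it takes over 64 s, if anything falls off the work surface, if the arm or the gripper's body presses on something with over 40 N, if the wrist force passes 120 N, or if a joint passes its speed limit or range.

## Working session

There is one attempt and no reset: what is moved stays moved. The work goes in short steps, Python scripts to look and compute and a tool call to move; the robot and the scene stay as the last step left them, time stands still between calls to the robot, and variables do not carry over. Pictures are saved under pics/ and viewed, at most 10 in all, crops included, and the job is handed in when it is done.

Besides the shell and the picture viewer there is one more tool, called after "Call:" as a command line: name --argument value ..., lists and objects as JSON in quotes. step_arm: Moves the arm, as the interface text tells. Shift numbers are shares of 50 mm and turn numbers shares of 4 degrees, none past 1 either way. Its arguments: {"type":"object","properties":{"motion":{"type":"string"},"squeeze":{"type":"number"}},"required":["motion"]}

```bash
mkdir -p pics; ls
python3 - <<'E'
from workcell import get_state, eyes, bot
import cv2,numpy as np
s=get_state();print(s,bot.grip_depth)
for n in("scene","top"):
    im=eyes.capture(n);cv2.imwrite(f"pics/{n}0.png",im);p=eyes.camera_params(n);print(n,p)
E
```

```text
pics
{'time': 0.0, 'qpos': array([ 1.10051031e+00,  2.07443362e-01,  1.54300000e+00,  3.81063351e-05,
        1.39348482e+00, -1.50487196e-01]), 'dq': array([ 0.00098153, -0.00019299,  0.00039579,  0.00177904,  0.00036211,
       -0.00081473]), 'effort': array([ 2.93820494e-04, -3.83041978e+01, -2.91595459e+01, -2.74847735e-04,
        1.08861626e-02,  2.26536251e-06]), 'eef_pos': array([0.18040435, 0.54515289, 0.23009066]), 'tcp_rot': array([-3.13928914e+00, -3.87210659e-04,  2.82178662e+00]), 'wrist_force': array([-0.48133863,  0.1880157 ,  0.38611162]), 'torque': array([ 0.01194774, -0.02136575,  0.00859169]), 'finger_force': 0.0, 'opening': 0.9974367950915037} 0.0187
scene {'fx': 413.5750920194095, 'fy': 413.5750920194095, 'cx': 314.9999421728712, 'cy': 206.39796108550405, 'R': array([[-0.05679155,  0.9983115 , -0.01220114],
       [ 0.83129726,  0.04051537, -0.5543495 ],
       [-0.55291915, -0.04162514, -0.83219455]]), 't': array([ 0.04894239, -0.35136668,  1.51023413])}
top {'fx': 477.91581992265594, 'fy': 477.91581992265594, 'cx': 324.0118278455295, 'cy': 205.43609288884056, 'R': array([[ 0.02728286, -0.99960557, -0.00665978],
       [-0.9977648 , -0.02682486, -0.06120326],
       [ 0.06100047,  0.00831469, -0.99810311]]), 't': array([-0.02187173,  0.51132556,  1.34877292])}
```

View pics/scene0.png

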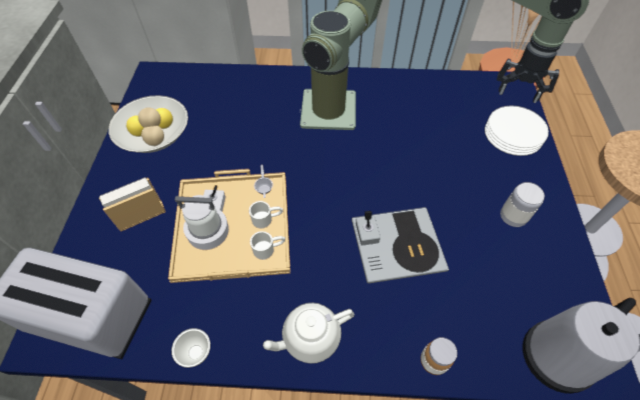

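View pics/top0.png

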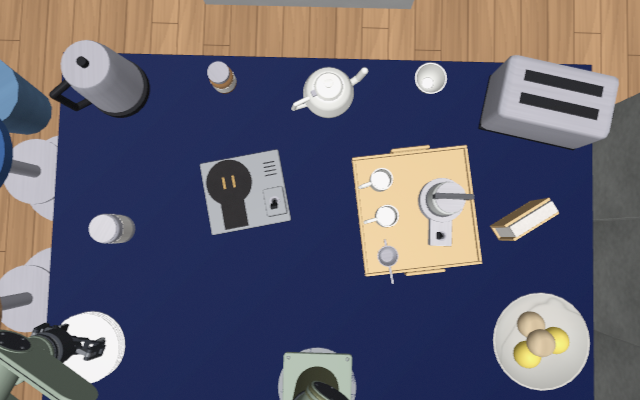

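Scene view: lamp at about (205,220) on the tray, station at (400,243). Top view: lamp disc at about (440,200) with the tongue pointing down, station at (245,190). I'll enlarge both.

Run:
```python
import cv2,numpy as np
t=cv2.imread("pics/top0.png");s=cv2.imread("pics/scene0.png")
r=lambda im,x,y:cv2.resize(im[y:y+100,x:x+100],(400,400),interpolation=cv2.INTER_CUBIC)
cv2.imwrite("pics/lamp.png",np.hstack([r(t,395,160),r(s,160,165)]))
cv2.imwrite("pics/stat.png",np.hstack([r(t,197,143),r(s,350,195)]))
```

```text
(no output)
```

View pics/lamp.png

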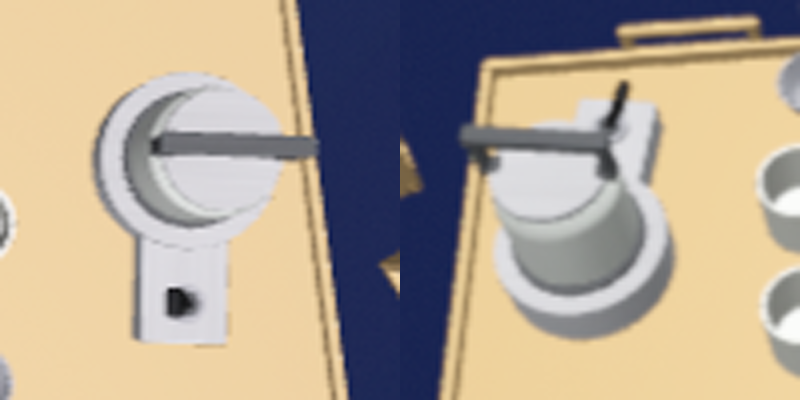

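View pics/stat.png

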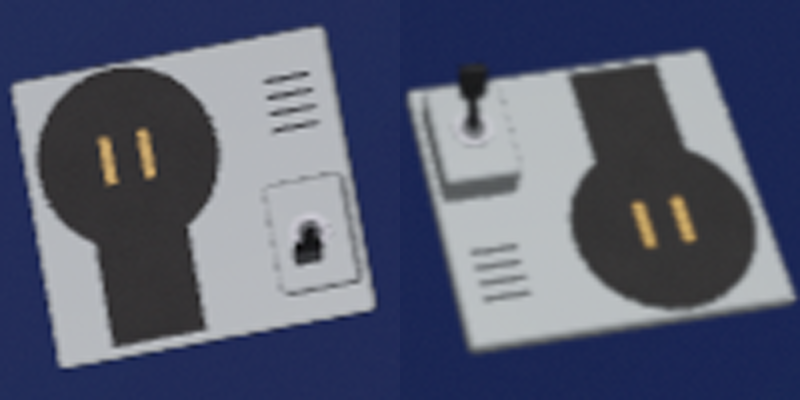

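Lamp crops (top, left; scene, right): handle bar from (160,143) to (317,149) in the top crop and from (463,131) to (610,138) in the scene crop. The lever leans to image left in top, which is +y. Station crops: slab corners at (12,85), (322,27), (375,308), (62,367); its lever leans to -x.

```bash
cat > h.py <<'E'
import cv2,numpy as np
from workcell import eyes
P={n:eyes.camera_params(n) for n in("scene","top")}
def ray(n,u,z):
    p=P[n];R,t=p["R"],p["t"];c=-R.T@t
    d=R.T@np.array([(u[0]-p["cx"])/p["fx"],(u[1]-p["cy"])/p["fy"],1])
    return c+d*(z-c[2])/d[2]
def crop(n,pts,o,z,sx=0): return np.array([ray(n,((x-sx+.5)/4-.5+o[0],(y+.5)/4-.5+o[1]),z) for x,y in pts])
def proj(n,X):
    p=P[n];c=p["R"]@X+p["t"];return p["fx"]*c[0]/c[2]+p["cx"],p["fy"]*c[1]/c[2]+p["cy"]
E
python3 - <<'E'
from h import *
np.set_printoptions(precision=4,suppress=True)
deg=lambda v:np.degrees(np.arctan2(v[1],v[0]))
print("bar top",b:=crop("top",[(317,149),(160,144)],(395,160),.180),b.mean(0),deg(b[1]-b[0])-90)
print("bar scene",b:=crop("scene",[(463,131),(610,137)],(160,165),.180,400),b.mean(0),deg(b[1]-b[0])-90)
t=crop("top",[(226,345),(138,340),(136,235),(228,240)],(395,160),.044);print("tongue",t,deg(t[2]-t[1]),deg(t[3]-t[0]),deg(t[1]-t[0])-90)
d=crop("top",[(95,160),(190,72)],(395,160),.05);print("disc edge",d)
for n,c,o,sx in(("top",[(12,85),(322,27),(375,308),(62,367)],(197,143),0),("scene",[(795,299),(470,350),(408,93),(705,51)],(350,195),400)):
    q=crop(n,c,o,.014,sx);print(n,"slab",q.mean(0),deg(q[0]-q[1])-90,deg(q[3]-q[2])-90,deg(q[0]-q[3]),deg(q[1]-q[2]))
for n,(x,y,w,h) in(("top",(200,150,58,84)),("scene",(392,205,60,75))):
    im=cv2.imread(f"pics/{n}0.png");m=(im[y:y+h,x:x+w].max(2)<90)&(im[y:y+h,x:x+w].astype(int)@[1,0,-1]<15)
    m=m.astype(np.uint8);k=cv2.connectedComponentsWithStats(m);i=1+np.argmax(k[2][1:,4]);m=(k[1]==i).astype(np.uint8)
    c=max(cv2.findContours(m,0,cv2.CHAIN_APPROX_NONE)[0],key=len)[:,0]+[x,y]
    w=np.array([ray(n,u,.018)[:2] for u in c]);r=cv2.minAreaRect((w*1e3).astype(np.float32));print(n,"pad rect",r)
    a=np.radians(10 if n=="x" else 0)
    print(len(w))
    # disc fit: points on the far side of the disc
    from scipy.optimize import least_squares
    far=w[w[:,0]>w[:,0].max()-.075]
    s=least_squares(lambda p:np.hypot(*(far-p[:2]).T)-p[2],[*far.mean(0),.066],loss="soft_l1",f_scale=.001);print("disc",s.x)
    box=cv2.boxPoints(r);print(box)
E
```

```text
bar top [[ 0.5333 -0.3845  0.18  ]
 [ 0.5338 -0.2862  0.18  ]] [ 0.5335 -0.3353  0.18  ] -0.301248314910012
bar scene [[ 0.5329 -0.3823  0.18  ]
 [ 0.533  -0.285   0.18  ]] [ 0.533  -0.3337  0.18  ] -0.039151358726897456
tongue [[ 0.4071 -0.3641  0.044 ]
 [ 0.4088 -0.3031  0.044 ]
 [ 0.4817 -0.3007  0.044 ]
 [ 0.48   -0.3646  0.044 ]] 1.8864523388177032 -0.45985996115393984 -1.6776509091388334
disc edge [[ 0.5329 -0.2702  0.05  ]
 [ 0.5961 -0.3354  0.05  ]]
top slab [0.5453 0.2201 0.014 ] 12.193788961589092 12.230647190384886 12.446414165266718 12.486967206456084
scene slab [0.5463 0.2211 0.014 ] 12.408280027663622 12.235997175496223 11.960179542677185 12.067971188549407
top pad rect ((537.4309692382812, 265.89227294921875), (195.14517211914062, 123.33060455322266), 2.107048511505127)
173
disc [0.5731 0.2671 0.062 ]
[[437.6571 323.9285]
 [442.1916 200.6812]
 [637.2048 207.8561]
 [632.6704 331.1033]]
scene pad rect ((536.5853881835938, 268.47296142578125), (123.75398254394531, 196.98333740234375), 87.29777526855469)
161
disc [0.5725 0.2668 0.062 ]
[[435.286  211.3082]
 [632.0504 202.0214]
 [637.8848 325.6378]
 [441.1204 334.9246]]
```

Call:
step_arm --motion "-1 0 0 0 1;-1 0 0 0 1;-1 0 0 0 1;-1 0 0 0 1;-1 0 0 0 1;-1 0 0 0 1;-1 0 0 0 1;-1 0 0 0 1;-1 0 0 0 1;-1 0 0 0 1;-1 0 0 0 1;-1 0 0 0 1" --squeeze 30

```text
time: 1.3
eef_pos: [0.1806, 0.5454, 0.2305]
tcp_rot: [-3.14, 0.001, 1.981]
wrist_force: [-0.1, 0.4, 0.7]
opening: -0.002
finger_force: 0.0
```

Call:
step_arm --motion "-1 0 0 0 1;-1 0 0 0 1;-1 0 0 0 1;-1 0 0 0 1;-1 0 0 0 1;-1 0 0 0 0.92;-1 0 0 0 0"

```text
time: 2.0
eef_pos: [0.1806, 0.5455, 0.2306]
tcp_rot: [-3.141, 0.001, 1.571]
wrist_force: [1.1, 0.0, -0.4]
opening: 0.0
finger_force: 0.0
```

Call:
step_arm --motion "-1 -0.3 0.3 0 0;-1 -0.6 0.6 0 0;-1 -0.6 0.6 0 0;-1 -0.6 0.6 0 0;-1 -0.6 0.6 0 0;-1 -0.6 0.6 0 0;-1 -0.6 0.6 0 0;-1 -0.6 0.6 0 0;-1 -0.6 0.6 0 0;-1 -0.6 0.2 0 0;-1 -0.6 0 0 0;-1 -0.4 0 0 0"

```text
time: 3.2
eef_pos: [0.4458, 0.2088, 0.2308]
tcp_rot: [-3.141, 0.001, 1.571]
wrist_force: [-1.0, 0.3, 0.1]
opening: -0.002
finger_force: 0.0
```

Call:
step_arm --motion "-1 -0.6 0 0 0;-1 -0.8 0 0 0;-1 -0.8 0 0 0;-1 -0.8 0 0 0;-1 -0.8 0 0 0;-1 -0.8 -0.1 0 0;-1 -0.8 -0.1 0 0;-1 -0.8 0 0 0;-1 -0.8 0 0 0;-1 -0.8 0 0 0;-1 -0.8 0 0 0;-1 -0.8 0 0 0"

```text
time: 4.4
eef_pos: [0.4353, -0.2607, 0.2311]
tcp_rot: [-3.142, -0.0, 1.572]
wrist_force: [1.3, -0.0, -0.4]
opening: 0.001
finger_force: 0.0
```

Call:
step_arm --motion "-1 0 0 0 0;-1 0 0 0 0"

```text
time: 4.6
eef_pos: [0.4353, -0.2595, 0.2308]
tcp_rot: [-3.141, -0.001, 1.57]
wrist_force: [0.4, -0.0, 0.3]
opening: 0.0
finger_force: 0.0
```

Call:
step_arm --motion "-1 0 0 0.5 0;-1 0 0 0.6 0;-1 0 0 0.6 0;-1 0 0 0.6 0;-1 0 0 0.6 0;-1 0 0 0.2 0;-1 0 0 0 0;-1 -0.2 0 0 0;-1 -0.2 0 0 0;-1 -0.1 0 0 0;-1 0 0 0 0"

```text
time: 5.7
eef_pos: [0.4365, -0.2861, 0.0776]
tcp_rot: [3.139, 0.002, 1.569]
wrist_force: [0.7, -0.1, -0.7]
opening: -0.0
finger_force: 0.0
```

Run:
```python
from h import *
t=eyes.capture("top");s=eyes.capture("scene")
r=lambda im,x,y:cv2.resize(im[y:y+100,x:x+100],(400,400),interpolation=cv2.INTER_CUBIC)
cv2.imwrite("pics/pre.png",np.hstack([r(t,395,160),r(s,160,165)]))
```

```text
(no output)
```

View pics/pre.png

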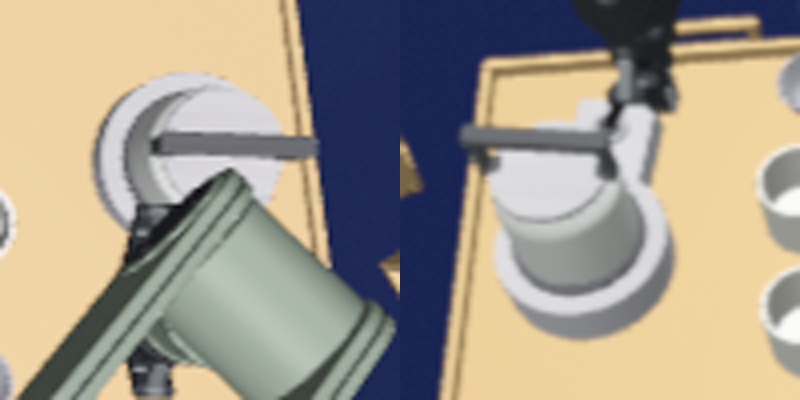

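The fingers stand just to +y of the lever, around crop (640,90), and the lamp hasn't moved. I'll push now.

Call:
step_arm --motion "-1 -0.1 0 0 0;-1 -0.1 0 0 0;-1 -0.1 0 0 0;-1 -0.1 0 0 0"

```text
time: 6.2
eef_pos: [0.4357, -0.3042, 0.0762]
tcp_rot: [-3.141, -0.001, 1.571]
wrist_force: [0.2, 1.0, 0.6]
opening: -0.005
finger_force: 0.7
```

Call:
step_arm --motion "-1 -0.1 0 0 0;-1 -0.1 0 0 0;-1 -0.1 0 0 0;-1 -0.1 0 0 0;-1 0 0 0 0"

```text
time: 6.7
eef_pos: [0.4358, -0.3252, 0.0764]
tcp_rot: [3.141, 0.001, 1.57]
wrist_force: [-0.7, -0.2, -0.1]
opening: 0.0
finger_force: 0.0
```

Call:
step_arm --motion "-1 0.4 0 0 0;-1 0.4 0 0 0;-1 0.2 0 -0.4 0;-1 0 0 -0.6 0;-1 0 0 -0.7 0;-1 0 0 -0.7 0;-1 0 0 -0.7 0;-1 0 0 -0.6 0;1 0 0 0 0;1 0 0 0 0;1 0 0 0 0"

```text
time: 7.8
eef_pos: [0.4349, -0.2724, 0.2595]
tcp_rot: [-3.139, -0.002, 1.572]
wrist_force: [-0.6, 0.1, 0.6]
opening: 0.509
finger_force: 0.0
```

Run:
```python
from h import *
t=eyes.capture("top");s=eyes.capture("scene")
r=lambda im,x,y:cv2.resize(im[y:y+100,x:x+100],(400,400),interpolation=cv2.INTER_CUBIC)
cv2.imwrite("pics/post.png",np.hstack([r(t,395,160),r(s,160,165)]))
```

```text
(no output)
```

View pics/post.png

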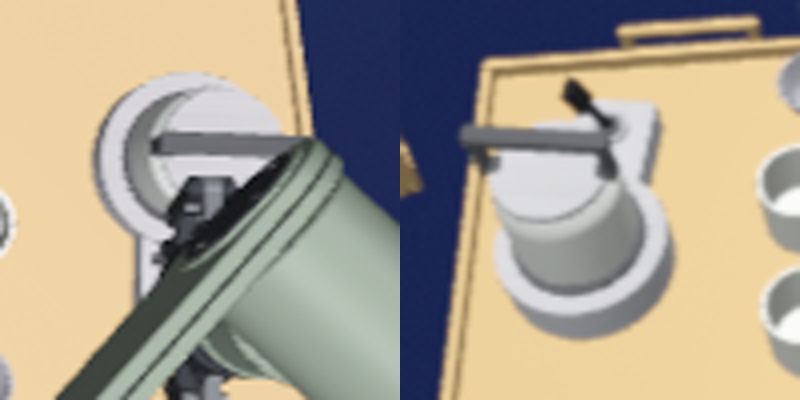

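The lever head is now at crop (575,90), leaning to -y, and the lamp is in place. Next is the handle.

Call:
step_arm --motion "1 -0.31 0.49 0 0;1 -0.31 0.49 0 0;1 -0.31 0.49 0 0;1 -0.31 0.49 0 0;1 0 0 0 0;1 0 0 0 0"

```text
time: 8.5
eef_pos: [0.5332, -0.3357, 0.2591]
tcp_rot: [-3.138, -0.003, 1.571]
wrist_force: [0.3, -0.7, -0.9]
opening: 0.997
finger_force: 0.0
```

Call:
step_arm --motion "1 0 0 0.4 0;1 0 0 0.5 0;1 0 0 0.5 0;1 0 0 0.4 0;1 0 0 0.3 0;1 0 0 0 0;1 0 0 0 0"

```text
time: 9.2
eef_pos: [0.5336, -0.336, 0.1567]
tcp_rot: [3.142, 0.0, 1.571]
wrist_force: [0.1, -0.5, 0.8]
opening: 1.002
finger_force: 0.0
```

Call:
step_arm --motion "-1 0 0 0.05 0;-1 0 0 0 0;-1 0 0 0 0;-1 0 0 0 0;-1 0 0 0 0;-1 0 0 0 0;-1 0 0 0 0;-1 0 0 0 0;-1 0 0 0 0;-1 0 0 0 0" --squeeze 70

```text
time: 10.2
eef_pos: [0.5346, -0.3362, 0.1544]
tcp_rot: [3.14, 0.001, 1.571]
wrist_force: [4.6, 1.9, 2.3]
opening: 0.148
finger_force: 69.2
```

Call:
step_arm --motion "-1 0 0 -0.05 0;-1 0 0 -0.1 0;-1 0 0 -0.1 0;-1 0 0 -0.2 0;-1 0 0 -0.2 0;-1 0 0 -0.3 0;-1 0 0 -0.3 0;-1 0 0 -0.3 0;-1 0 0 -0.2 0;-1 0 0 -0.1 0;-1 0 0 0 0"

```text
time: 11.3
eef_pos: [0.5342, -0.3365, 0.2476]
tcp_rot: [3.14, 0.001, 1.571]
wrist_force: [0.1, -0.1, -9.4]
opening: 0.149
finger_force: 68.3
```

Call:
step_arm --motion "-1 0 0 -0.2 0;-1 0 0 -0.3 0;-1 0.1 0 -0.3 0;-1 0.2 0 -0.1 0;-1 0.3 0 0 0;-1 0.4 0.05 0 0;-1 0.5 0.05 0 0;-1 0.5 0.05 0 0;-1 0.5 0.05 0 0;-1 0.5 0.05 0 0;-1 0.5 0.05 0 0;-1 0.5 0.05 0 0"

```text
time: 12.5
eef_pos: [0.5503, -0.1328, 0.2902]
tcp_rot: [-3.14, -0.002, 1.572]
wrist_force: [0.4, 0.2, -8.1]
opening: 0.152
finger_force: 68.5
```

Call:
step_arm --motion "-1 0.5 0.05 0 0;-1 0.5 0.05 0 0;-1 0.5 0.05 0 0;-1 0.5 0.05 0 0;-1 0.5 0.05 0 0;-1 0.5 0.05 0 0;-1 0.5 0.05 0 0;-1 0.5 0.05 0 0;-1 0.5 0.05 0 0;-1 0.5 0.05 0 0;-1 0.5 0 0 0;-1 0.5 0 0 0"

```text
time: 13.7
eef_pos: [0.5742, 0.1665, 0.2901]
tcp_rot: [-3.139, -0.0, 1.572]
wrist_force: [1.5, -0.7, -7.9]
opening: 0.149
finger_force: 68.5
```

Call:
step_arm --motion "-1 0.5 0 0 0;-1 0.5 0 0 0;-1 0.4 0 0 0;-1 0.3 0 0 0;-1 0.2 0 0 0;-1 0.07 0 0 0;-1 0 0 0 -0.4;-1 0 0 0 -0.8;-1 0 0 0 -0.8;-1 0 0 0 -0.7;-1 0 0 0 -0.36;-1 0 0 0 0"

```text
time: 14.9
eef_pos: [0.5765, 0.2614, 0.2913]
tcp_rot: [-3.141, 0.0, 1.783]
wrist_force: [0.0, 0.3, -8.6]
opening: 0.151
finger_force: 68.5
```

Call:
step_arm --motion "-1 0 0 0 0;-1 0 0 0 0;-1 0 0 0 0;-1 0 0 0 0;-1 0 0 0 0"

```text
time: 15.4
eef_pos: [0.5763, 0.2624, 0.2913]
tcp_rot: [3.142, 0.0, 1.784]
wrist_force: [1.2, -0.1, -9.3]
opening: 0.148
finger_force: 68.5
```

Run:
```python
from h import *
t=eyes.capture("top");s=eyes.capture("scene");cv2.imwrite("pics/t2.png",t);cv2.imwrite("pics/s2.png",s)
r=lambda im,x,y:cv2.resize(im[y:y+133,x:x+133],(400,400),interpolation=cv2.INTER_CUBIC)
cv2.imwrite("pics/over.png",np.hstack([r(t,160,110),r(s,340,140)]))
```

```text
(no output)
```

View pics/over.png

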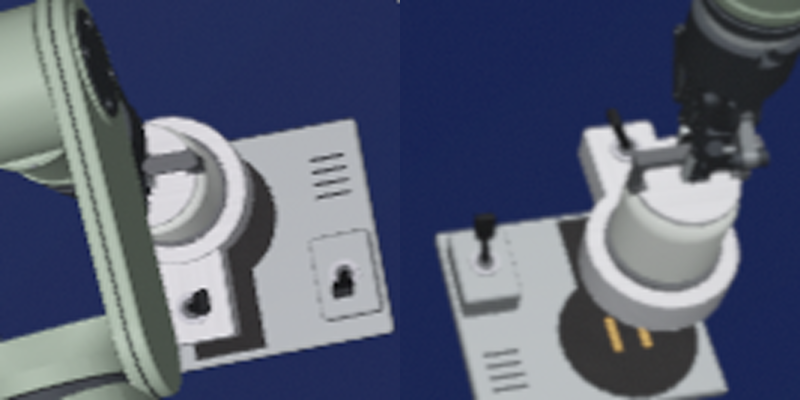

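The lamp hangs level over the pad. In the top crop the disc's right edge is near (251,190) and a tongue corner near (239,333). In the scene crop the tongue corners are near (583,133) and (655,123).

Run:
```python
from h import *
from scipy.optimize import least_squares
np.set_printoptions(precision=4,suppress=True)
tx=lambda n,x,y,z:ray(n,((x+.5)/3.0075-.5+(160 if n=="top" else 340),(y+.5)/3.0075-.5+(110 if n=="top" else 140)),z)[:2]
a=np.radians(12.22);R=np.array([[np.cos(a),-np.sin(a)],[np.sin(a),np.cos(a)]])
for n,x,y,l in(("top",239,333,(-.128,-.03)),("scene",583,133,(-.128,-.03)),("scene",655,123,(-.128,.03))):
    x-=400*(n=="scene"); w=tx(n,x,y,.181);print(n,w-R@l)
# disc rim (z=.187) points, bright rim against dark surroundings: visible arc in the top view
for n,f in(("top","t2"),("scene","s2")):
    im=cv2.imread(f"pics/{f}.png");g=im.min(2).astype(int)
    pts=[]
    c0=np.array([.5755,.265])
    for th in np.radians(np.arange(0,360,4)):
        rr=np.arange(.052,.072,.0005);X=[np.r_[c0+r*np.array([np.cos(th),np.sin(th)]),.187] for r in rr]
        v=np.array([cv2.getRectSubPix(im,(1,1),tuple(map(float,proj(n,x))))[0,0].min() for x in X],float)
        d=v[4:]-v[:-4];i=d.argmin()
        if d[i]<-40 and v[:8].max()>180: pts.append(X[i+2][:2])
    pts=np.array(pts);print(n,len(pts))
    if len(pts)>8:
        s=least_squares(lambda p:np.hypot(*(pts-p).T)-.062,c0,loss="soft_l1",f_scale=.001);print(s.x,np.std(s.fun))
```

```text
top [0.5771 0.2586]
scene [0.5803 0.2628]
scene [0.5789 0.2683]
top 33
[0.5758 0.2628] 0.0005790785679767102
scene 38
[0.5741 0.2641] 0.0018546504180117288
```

Call:
step_arm --motion "-1 0.084 -0.06 0.1 0;-1 0 0 0.3 0;-1 0 0 0.4 0;-1 0 0 0.4 0;-1 0 0 0.4 0;-1 0 0 0.3 0;-1 0 0 0.2 0;-1 0 0 0.2 0;-1 0 0 0.06 0;-1 0 0 0 0;-1 0 0 0 0"

```text
time: 16.6
eef_pos: [0.5732, 0.266, 0.1743]
tcp_rot: [3.14, -0.0, 1.784]
wrist_force: [-0.0, 0.9, -8.2]
opening: 0.152
finger_force: 68.5
```

Run:
```python
from h import *
t=eyes.capture("top");s=eyes.capture("scene");cv2.imwrite("pics/t3.png",t);cv2.imwrite("pics/s3.png",s)
r=lambda im,x,y:cv2.resize(im[y:y+100,x:x+100],(400,400),interpolation=cv2.INTER_CUBIC)
cv2.imwrite("pics/low.png",np.hstack([r(t,190,143),r(s,350,180)]))
```

```text
(no output)
```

View pics/low.png

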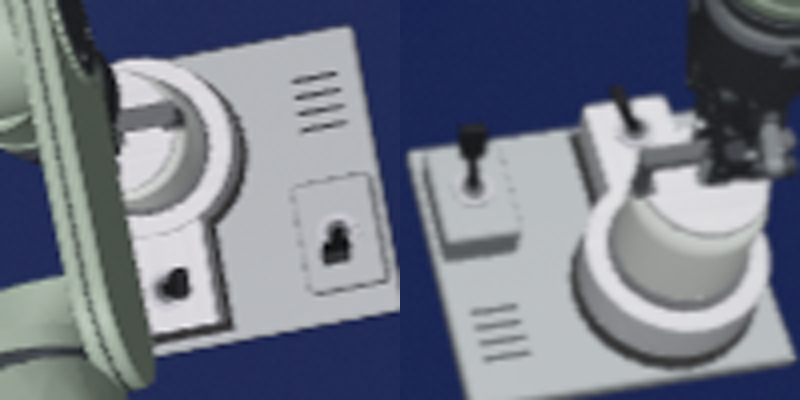

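The lamp base sits centred over the pad, with an even dark border around it. I'll measure the residual.

```bash
cat > rim.py <<'E'
from h import *
from scipy.optimize import least_squares
def rim(n,im,c0,z,r0=.062):
    pts=[]
    for th in np.radians(np.arange(0,360,4)):
        rr=np.arange(r0-.008,r0+.007,.0005);X=[np.r_[c0+r*np.array([np.cos(th),np.sin(th)]),z] for r in rr]
        v=np.array([cv2.getRectSubPix(im,(1,1),tuple(map(float,proj(n,x))))[0,0].min() for x in X],float)
        d=v[4:]-v[:-4];i=d.argmin()
        if d[i]<-40 and v[:8].max()>180: pts.append(X[i+2][:2])
    pts=np.array(pts)
    s=least_squares(lambda p:np.hypot(*(pts-p).T)-r0,c0,loss="soft_l1",f_scale=.001);return s.x,np.std(s.fun),len(pts)
E
python3 - <<'E'
from rim import *
c=np.array([.572,.267])
print(rim("top",cv2.imread("pics/t3.png"),c,.070),rim("scene",cv2.imread("pics/s3.png"),c,.070))
# tongue direction: bottom edge / right edge of the tongue in the top view (z .064)
q=crop("top",[(140,337),(222,324),(206,225)],(190,143),.064)
d=lambda v:np.degrees(np.arctan2(v[1],v[0]));print(q,d(q[0]-q[1])-90,d(q[2]-q[1]))
a=np.radians(12.2);print(q[1,:2]-np.array([[np.cos(a),-np.sin(a)],[np.sin(a),np.cos(a)]])@[-.128,-.03])
E
```

```text
(array([0.57295281, 0.26595484]), np.float64(0.0008410432447389414), 31) (array([0.57072021, 0.26764383]), np.float64(0.002038117990931385), 30)
[[0.44239047 0.26314767 0.064     ]
 [0.45284766 0.20707277 0.064     ]
 [0.52075418 0.22066861 0.064     ]] 10.563518289717237 11.321720366934919
[0.57161715 0.26344483]
```

Call:
step_arm --motion "-1 0 -0.01 0.05 0;-1 0 0 0.05 0;-1 0 0 0.04 0;-1 0 0 0.02 0;-1 0 0 0 0"

```text
time: 17.2
eef_pos: [0.5718, 0.2656, 0.165]
tcp_rot: [-3.141, 0.0, 1.784]
wrist_force: [0.3, 0.9, -8.3]
opening: 0.151
finger_force: 68.5
```

Call:
step_arm --motion "-1 0 0 0.02 0;-1 0 0 0 0"

```text
time: 17.4
eef_pos: [0.5723, 0.2658, 0.1646]
tcp_rot: [3.141, -0.0, 1.784]
wrist_force: [1.2, 1.2, -6.5]
opening: 0.147
finger_force: 68.7
```

Call:
step_arm --motion "-1 0 0 0.015 0;-1 0 0 0 0"

```text
time: 17.6
eef_pos: [0.5726, 0.266, 0.1644]
tcp_rot: [3.14, -0.0, 1.784]
wrist_force: [-0.3, 1.1, -4.3]
opening: 0.145
finger_force: 69.0
```

Call:
step_arm --motion "-1 0 0 0.01 0;-1 0 0 0 0"

```text
time: 17.8
eef_pos: [0.5726, 0.266, 0.1644]
tcp_rot: [3.14, -0.0, 1.784]
wrist_force: [0.0, 0.3, -0.0]
opening: 0.149
finger_force: 69.6
```

Call:
step_arm --motion "0 0 0 0 0;0.5 0 0 0 0;1 0 0 0 0;1 0 0 0 0;1 0 0 0 0;1 0 0 0 0;1 0 0 0 0;1 0 0 -0.2 0;1 0 0 -0.4 0;1 0 0 -0.5 0;1 0 0 -0.6 0;1 0 0 -0.3 0"

```text
time: 19.0
eef_pos: [0.5735, 0.2662, 0.2673]
tcp_rot: [3.136, -0.0, 1.784]
wrist_force: [1.1, 0.0, 0.2]
opening: 0.999
finger_force: 0.0
```

Call:
step_arm --motion "1 0 0 -0.3 0;1 -0.4 -0.47 0 0;-1 -0.4 -0.47 0 0;-1 -0.4 -0.47 0 0;-1 -0.4 -0.47 0 0;-1 -0.4 -0.47 0 0;-1 -0.41 -0.48 0 0;-1 0 0 0 0;-1 0 0 0 0;-1 0 0 0 0;-1 0 0 0 0" --squeeze 30

```text
time: 20.1
eef_pos: [0.4597, 0.1186, 0.2779]
tcp_rot: [-3.141, -0.0, 1.785]
wrist_force: [0.2, -0.1, 0.2]
opening: 0.002
finger_force: 0.0
```

Run:
```python
from rim import *
from workcell import get_state
print(get_state()["eef_pos"],get_state()["opening"])
t=eyes.capture("top");s=eyes.capture("scene")
c=np.array([.572,.267]);print(rim("top",t,c,.060),rim("scene",s,c,.060))
print(crop("top",[(310,232)],(197,143),.047),crop("scene",[(474,128)],(350,195),.047,400),crop("scene",[(473,68)],(350,195),.0975,400))
r=lambda im,x,y:cv2.resize(im[y:y+100,x:x+100],(400,400),interpolation=cv2.INTER_CUBIC)
cv2.imwrite("pics/placed.png",np.hstack([r(t,197,143),r(s,350,180)]))
```

```text
[0.45966786 0.11856106 0.2779416 ] 0.001994578405527593
(array([0.57180409, 0.26649195]), np.float64(0.001866396389606036), 38) (array([0.57031782, 0.26717216]), np.float64(0.002077645184567214), 24)
[[0.51952225 0.13135693 0.047     ]] [[0.51695332 0.13275799 0.047     ]] [[0.49892609 0.12755749 0.0975    ]]
```

View pics/placed.png

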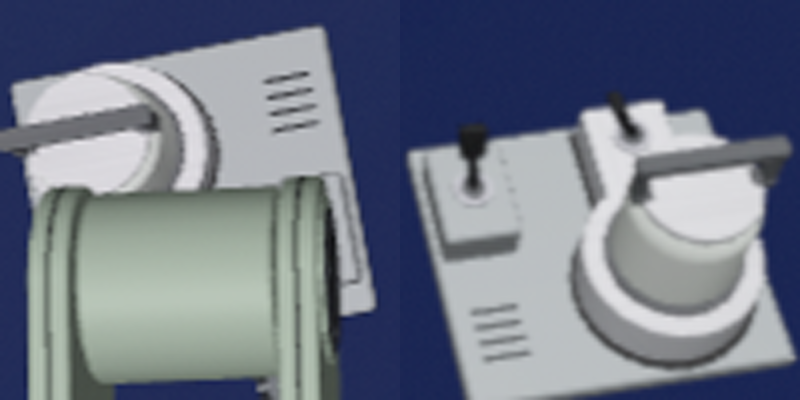

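The lamp stands on the pad with its lever still off (crop (620,105)) and an even border. The station lever head is at crop (473,135), still leaning to -x. I'm descending behind it.

Call:
step_arm --motion "-1 0 0 0.4 0;-1 0 0 0.6 0;-1 0 0 0.6 0;-1 0 0 0.6 0;-1 0 0 0.6 0;-1 0 0 0.6 0;-1 0 0 0.4 0;-1 0 0 0.2 0;-1 0 0 0 0"

```text
time: 21.1
eef_pos: [0.4581, 0.1181, 0.0766]
tcp_rot: [-3.138, -0.001, 1.785]
wrist_force: [-0.1, 0.1, -0.1]
opening: 0.001
finger_force: 0.0
```

Call:
step_arm --motion "-1 0 0.1 0 0;-1 0 0.1 0 0;-1 0 0.1 0 0;-1 0 0.1 0 0;-1 0 0.1 0 0"

```text
time: 21.6
eef_pos: [0.4841, 0.1233, 0.0785]
tcp_rot: [-3.142, 0.0, 1.784]
wrist_force: [-1.4, -0.7, 2.3]
opening: -0.002
finger_force: 1.0
```

Call:
step_arm --motion "-1 0 0.1 0 0;-1 0 0.1 0 0;-1 0 0.1 0 0;-1 0 0 0 0"

```text
time: 22.0
eef_pos: [0.4994, 0.1265, 0.0782]
tcp_rot: [3.14, 0.0, 1.784]
wrist_force: [0.7, -0.4, 0.2]
opening: 0.003
finger_force: 0.0
```

Call:
step_arm --motion "-1 0 0.08 0 0;-1 0 0.06 0 0;-1 0 0 0 0"

```text
time: 22.3
eef_pos: [0.5057, 0.1279, 0.0781]
tcp_rot: [3.141, 0.0, 1.784]
wrist_force: [0.3, 0.6, 0.2]
opening: -0.002
finger_force: 0.0
```

Call:
step_arm --motion "-1 0 -0.3 0 0;-1 0 -0.6 0 0;-1 0 -0.3 -0.3 0;-1 0 0 -0.6 0;-1 0 0 -0.7 0;-1 0 0 -0.7 0;-1 0 0 -0.7 0;-1 0 0 -0.6 0;-1 -0.3 -0.4 -0.3 0;-1 -0.5 -0.3 0 0;-1 -0.5 0 0 0;-1 0 0 0 0"

```text
time: 23.5
eef_pos: [0.4263, 0.0423, 0.2734]
tcp_rot: [3.14, 0.001, 1.781]
wrist_force: [0.0, 0.6, 1.3]
opening: 0.002
finger_force: 0.0
```

Run:
```python
from rim import *
t=eyes.capture("top");s=eyes.capture("scene")
c=np.array([.572,.267]);print(rim("top",t,c,.060),rim("scene",s,c,.060))
r=lambda im,x,y:cv2.resize(im[y:y+100,x:x+100],(400,400),interpolation=cv2.INTER_CUBIC)
cv2.imwrite("pics/end.png",np.hstack([r(t,197,143),r(s,350,180)]))
```

```text
(array([0.57165479, 0.2664138 ]), np.float64(0.0019443245124714887), 47) (array([0.57025132, 0.26707906]), np.float64(0.002122315480784856), 24)
```

View pics/end.png

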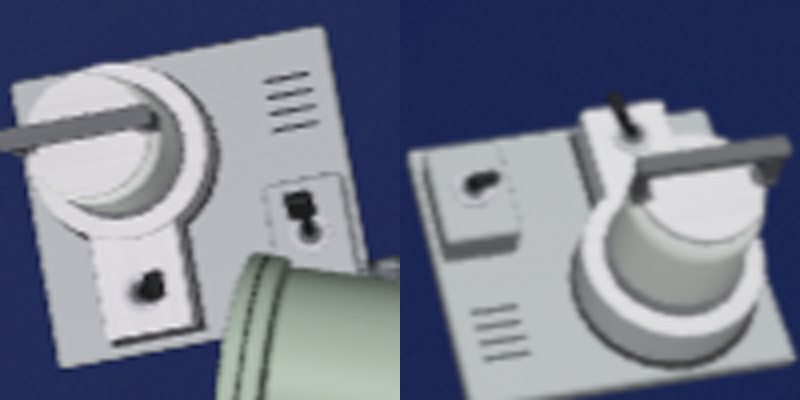

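The station lever now leans to +x (head at top crop (298,205)), the lamp's lever is still off, and the lamp hasn't moved on the pad.

```bash
python3 -c "from workcell import workorder; print(workorder.job_done())"
```

```text
the job is handed in; nothing more can be done
None
```

The job is handed in: lamp switched off, set down square on the charging pad to within about 2 mm and let go, then the station switched on, in about 24 s; the cups and strainer weren't touched, and the hand-in gave no verdict.

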